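Set the soldering jig's jaw gap with the knurled wheel and lock it

TASK

On the soldering board, roll the knurled brass wheel under a fingertip until the sliding jaw has closed so far that its red pointer is in line with the yellow gauge mark. Then push the black-knobbed lock lever over, away from the robot, as far as it goes. Move the jaw with the wheel only, leave the gauge mark where it is, do not lock before the pointer is in line, and leave the loose things around alone.

Things in the scene. Friction and masses are not known exactly. Their poses are not given: they have to be found in the camera images.
- board: fixed jig on its soldering board (260 x 340 x 20 mm, grey top, its angle varies). Origin: centre of its underside, on the table; x away from the robot (at yaw 0), y left, z up. 'Board' x, y, z below are in this frame, mm. Steel rail along y at board x 0..30; fixed jaw's right face at board y 65, top 110 high. Near the wheel only the sliding jaw (board x beyond -4) is higher
- wheel_center (a point): centre of the knurled brass wheel, at board (-60, -30, 62): 64 mm across over 18 round ribs 2 mm proud, 24 mm wide, axle along board x. Only its top, 94 mm above the table, stands out, 12 mm above two blue cheeks 50 mm long (44 mm over both). Top pushed left (board +y) moves the jaw left
- wheel (a joint): wheel angle, rad: 0 at the start, grows as its top goes to the left. A rack drives the jaw 10 mm per rad (10 mm at the rim: 3.1 mm of jaw), either way. Needs 1 to 2 N at the rim and stays where left. A fingertip pressed lightly on top (3 to 10 N) and swept level to the left carries it; lift, go back and sweep again: one sweep is not enough
- jaw: sliding jaw right of the fixed one: aluminium block, steel upright, red pointer on top, 116 mm high over all; moved by the wheel only, along board y, to +y (left) as the gap closes. The gap is 65 mm at the start. Origin: at the board's origin at the start, shifted along +y by as much as the gap has closed
- pointer (a point): tip of the red pointer on the sliding jaw, a bar 7 mm wide along board x, 116 mm above the table, pointing away from the robot at the yellow mark's row. At the start 20 to 45 mm to the right (board -y) of the yellow mark
- mark_line (a point): tip of the yellow gauge mark, a fin 7 mm wide on a yellow block on the rod behind the jaws (board x 55), 113 mm above the table. Pointer and mark are in line when both have the same board y. Preset to another place each time
- lock (a joint): lock lever angle, rad: 0 leaning toward the robot (unlocked, at the start), 1.0 leaning away from it (locked, end stop). Hinge along board y at board (-70, 125, 42). About 1 N at the knob moves it; it stays where it is left
- lock_tip (a point): centre of the lever's black ball knob, 26 mm across, on a 10 mm bar 70 mm from the hinge. At 0 it is 34 mm nearer the robot than the hinge, at 1.0 34 mm beyond it, 103 mm above the table at both ends, 112 midway. Blue block below: 70 x 50 mm, top 45 mm above the table (shaft 57). The near side of the knob is free
- bangle_mid (a point): bystander: centre of a silver bangle, 66 mm across, 12 mm high, lying on the back left of the board
- charcoal_mid (a point): bystander: centre of a black charcoal block 50 x 70 x 30 mm on the back right of the board
- ringblank_mid (a point): bystander: centre of a small brass ring blank, 22 mm across, 8 mm high, on the front of the board between wheel and lever
- fluxjar_mid (a point): bystander: centre of a jar, 60 mm across, 70 mm high, green cap, on the table to the right
- mandrel_mid (a point): bystander: mid-height of a standing steel ring mandrel, 150 mm high, foot 60 mm across, on the table to the right
- picklecup_mid (a point): bystander: centre of a white cup, 70 mm across, 60 mm high, on the table to the left
- brush_grip (a point): bystander: handle of a brush 170 mm long lying on the table to the left

How it is judged:
On the way, in this order (a step that is already met when the one before it is completed fails the run):
1. the red pointer is in line with the yellow mark, jaw at rest, lever not yet locked (y of pointer in the frame of mark_line between -0.0035 and 0.0035 m and linear speed of jaw below 0.003 m/s and value of joint lock below 0.3 rad), for 0.3 s.
2. the lock lever is fully over (value of joint lock above 0.88 rad), for 0.2 s.
At the end, for the whole second after the job is handed in: The red pointer is within 3.5 mm of the yellow mark along the jaw's travel, at rest, and the lock lever is fully over (beyond 0.88 of 1.0 rad) (y of pointer in the frame of mark_line between -0.0035 and 0.0035 m and value of joint lock above 0.88 rad and linear speed of jaw below 0.003 m/s); the robot touches nothing.
It fails at once if the lever is locked (beyond 0.5 rad) while the pointer is more than 5 mm off the mark (value of joint lock above 0.5 rad and not (y of pointer in the frame of mark_line between -0.005 and 0.005 m)).
It fails at once if the robot pushes the sliding jaw itself (over 2 N) (contact force between the arm and jaw above 2 N).
It fails at once if the fingers push the sliding jaw itself (over 2 N) (contact force between the fingers and jaw above 2 N).
It fails at once if the gauge mark is moved by more than 2 mm (distance of mark_line from where it was at the start of the episode above 0.002 m).
It fails at once if a loose thing is moved or lifted by more than 15 mm (distance of any of bangle_mid, charcoal_mid, ringblank_mid, fluxjar_mid, mandrel_mid, picklecup_mid, brush_grip from where it was at the start of the episode above 0.015 m).
It also fails if it takes over 58 s, if anything falls off the work surface, if the arm or the gripper's body presses on something with over 40 N, if the wrist force passes 120 N, or if a joint passes its speed limit or range.

ROBOT

A 7-joint arm with a two-finger parallel gripper is mounted at the origin on the work surface. World frame = base frame: x ahead of the robot, y to its left, z up, the work surface at z = 0. Lengths are in m, angles in rad, forces in N, time in s.
With the tool pointing down it reaches from about 0.425 to 0.95 m from the base axis. Payload 4.7 kg.
Tool frame: the origin (TCP) lies on the centre line of the jaws, within the pads' length; the fingertips stand robot.nose_length ahead of it and the grasp point (between the pads) lies 8 mm behind it (robot.nose_length is the distance from the TCP to the fingertips, in m); z points along the fingers, y is the line along which they close (so a half turn about z gives the same grasp; the last joint's range is limited). The gripper opens to 85 mm and grips with 20 to 120 N. Pads are 22 mm wide; open, the fingers measure 114 mm over their backs; the gripper's body (76 mm by 85 mm) begins 54 mm behind the grasp point. The pads swing forward as they close: fully open they stand 13 mm farther back than shut.
Start: joints at [1.183, 0.469, -0.049, 1.532, 0.024, 1.141, -0.082], TCP at [0.237, -0.632, 0.242] pointing down, gripper open.
Joint ranges: [-2.59, 2.59], [-0.33, 1.99], [-1.39, 1.29], [0.1, 2.45], [-1.04, 4.18], [0.21, 1.99], [-2.66, 2.66]. Speed limits (rad/s): [2.57, 2.57, 3.14, 3.14, 3.14, 3.14, 3.14].

INTERFACE

Orientations are given as [roll, pitch, yaw] about the fixed x, y, z axes, in that order (R = Rz(yaw) Ry(pitch) Rx(roll)).
In Python, from plant import robot gives the robot as it stands. Calls block until the motion is done:
- robot.goto(position, orientation): joint-space move of the TCP to a pose.
- robot.move_straight(position, vel=0.15, attitude=None, contact_N=None): straight line of the TCP; attitude=None keeps the orientation; vel is the mean speed in m/s. With contact_N (N) it stops when the force on the tool has changed by that much, and returns True; else False.
- robot.move_joints(angles): joint-space move.
- robot.grip(opening, strength=None): opening from 0.0 (shut) to 1.0 (fully open); strength is the grip in N (None keeps the last); returns when the fingers have stopped.
- robot.sleep(seconds).
- robot.inverse_kinematics(position, orientation): joint angles nearest the present ones, or None.
- robot.sense(): the state.
- robot.grab_frame(name): name is "side" or "top"; returns a dict with "image" (480x640x3 uint8, red, green, blue), "range_z" (480x640 float32, m along the optical axis (not along the pixel's ray), 0 where there is no reading), "fx", "fy", "cx", "cy" (pixels), "R" (3x3) and "t" (3): a world point X has camera coordinates R X + t. Camera axes: x right, y down, z forward; pixel columns grow to the right and rows downward; lengths in m; the calibration is good to about 2 mm. A picture is of the moment at which its call begins.
A pose or a line that the arm cannot do raises robot.IKError and nothing moves.
- robot.close_job(): hands the job in; it is judged then, once.
The state is a dict: "t": time; "joint_pos": joint angles; "joint_velocities": joint speeds; "effort": joint torques, N m; "tcp_pos": TCP position; "tcp_rot": TCP orientation; "wrist_force": force on the tool from outside, world axes, zero at the start; "torque": the same for the moment, N m; "opening": opening from 0.0 (shut) to 1.0 (fully open); "gripper_force": force on a finger pad.
Only numpy, scipy, OpenCV 4.12 (cv2) and the standard library are available. Lean on these libraries where they do the work, as an engineer would, in place of code of your own. Each camera call takes 0.05 s, during which the arm holds its last target. There are 200 camera calls.

## Working session

There is one attempt and no reset: what is moved stays moved. The work goes in short steps, each a Python script; the robot and the scene stay as the last script left them, time stands still between calls to the robot, and variables do not carry over. Pictures are saved under pics/ and viewed, at most 10 in all, crops included, and the job is handed in when it is done.

```bash
ls; mkdir -p pics; python3 - <<'E'
from plant import robot
import cv2,numpy as np
for n in("top","side"):
    f=robot.grab_frame(n); cv2.imwrite(f"pics/{n}0.png",f["image"][:,:,::-1]); np.savez(f"{n}0.npz",**f)
    print(n,f["fx"],f["cx"],f["cy"],np.round(f["R"],3).tolist(),np.round(f["t"],3), np.round(-f["R"].T@f["t"],3))
s=robot.sense();print(s["t"],robot.nose_length,s["tcp_rot"],s["tcp_pos"],s["wrist_force"])
E
```

```text
pics
top 538.1089068487269 317.11198145439903 245.84252279827308 [[-0.024, -1.0, 0.005], [-0.972, 0.022, -0.236], [0.235, -0.01, -0.972]] [-0.003  0.602  1.326] [ 0.273 -0.002  1.431]
side 538.5690337155139 317.21505818510065 239.2292124392328 [[-0.985, -0.173, -0.025], [-0.07, 0.52, -0.851], [0.161, -0.837, -0.524]] [0.583 0.121 1.331] [0.369 1.152 0.815]
0.1 0.011 [-3.13992538e+00  7.35376440e-05  3.58764558e-01] [ 0.23684049 -0.63157686  0.24139885] [-0.20881427 -0.62961341 -0.5563871 ]
```

View pics/top0.png

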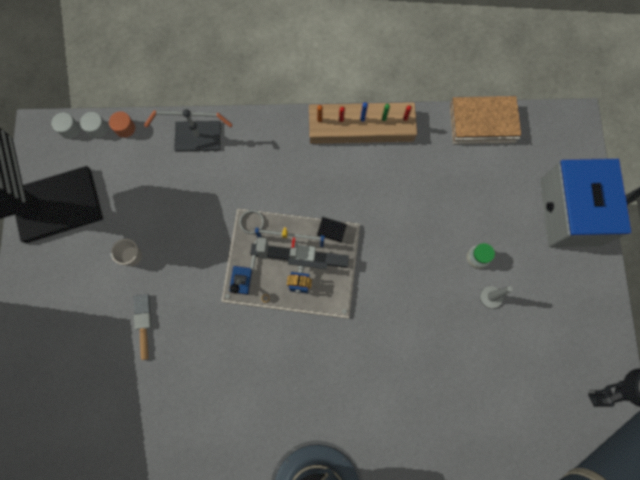

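View pics/side0.png

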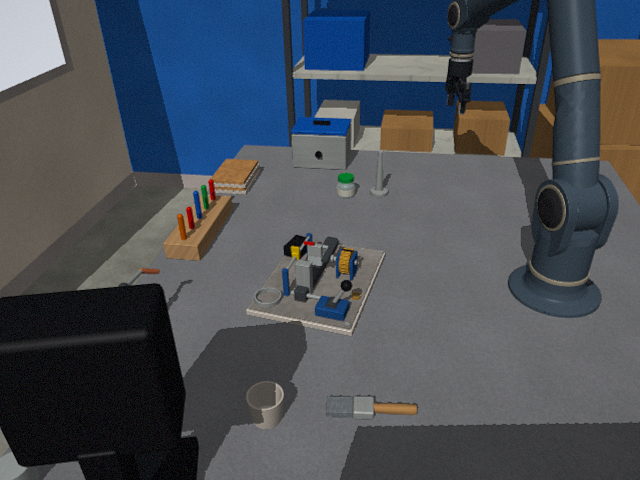

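The top view shows the board at px (222–360, 208–318), with the wheel near (300,282), knob (236,288), yellow mark (285,231) and red pointer (293,242). The side view shows the wheel at (347,262), knob (346,285) and mark (295,251). Next I'll measure these.

```bash
cat > h.py <<'E'
import cv2,numpy as np
def ray(f,u,v,z):
    "pixel -> world point on plane z"
    R,t=f["R"],f["t"]; c=-R.T@t
    d=R.T@np.array([(u-f["cx"])/f["fx"],(v-f["cy"])/f["fy"],1.]); return c+d*(z-c[2])/d[2]
def proj(f,X):
    p=f["R"]@X+f["t"]; return np.array([f["fx"]*p[0]/p[2]+f["cx"],f["fy"]*p[1]/p[2]+f["cy"]])
def blobs(f,lo,hi,box,amin=3):
    hsv=cv2.cvtColor(np.ascontiguousarray(f["image"]),cv2.COLOR_RGB2HSV); m=cv2.inRange(hsv,lo,hi)
    k=np.zeros_like(m); x0,y0,x1,y1=box; k[y0:y1,x0:x1]=m[y0:y1,x0:x1]
    n,l,s,c=cv2.connectedComponentsWithStats(k)
    return [(s[i].tolist(),np.round(c[i],2).tolist()) for i in range(1,n) if s[i][4]>=amin]
COL=dict(red=((0,150,70),(6,255,255)),red2=((174,150,70),(180,255,255)),yellow=((24,150,90),(34,255,255)),blue=((105,150,40),(125,255,255)),brass=((12,120,60),(24,255,255)),black=((0,0,0),(180,255,28)))
E
python3 - <<'E'
from h import *
for n,b in(("top",(215,200,370,325)),("side",(245,225,390,335))):
    f=dict(np.load(n+"0.npz"))
    for k,(lo,hi) in COL.items(): print(n,k,blobs(f,lo,hi,b))
    x0,y0,x1,y1=b
    im=f["image"][y0:y1,x0:x1,::-1]; cv2.imwrite(f"pics/{n}c.png",cv2.resize(im,None,fx=5,fy=5,interpolation=cv2.INTER_CUBIC))
f=dict(np.load("top0.npz"))
# board outline: range-based height above the table
h,w=f["range_z"].shape; u,v=np.meshgrid(np.arange(w),np.arange(h)); Z=f["range_z"]
C=np.stack([(u-f["cx"])/f["fx"]*Z,(v-f["cy"])/f["fy"]*Z,Z],-1); W=(C-f["t"])@f["R"]
m=((W[...,2]>.012)&(Z>0)).astype(np.uint8); m[:195]=0;m[330:]=0;m[:,:210]=0;m[:,375:]=0
m=cv2.morphologyEx(m,cv2.MORPH_OPEN,np.ones((3,3)))
c=max(cv2.findContours(m,0,2)[0],key=cv2.contourArea)
low=W[(m>0)&(W[...,2]<.026)]
print("table z",np.median(W[340:400,200:300,2]),"board z",np.median(low[:,2]))
r=cv2.minAreaRect((low[:,:2]*1000).astype(np.float32)); print("rect mm",r)
print("px rect",cv2.boxPoints(cv2.minAreaRect(c)))
for s in cv2.boxPoints(cv2.minAreaRect(c)): print(ray(f,*s,.02))
E
```

```text
top red [([292, 239, 3, 8, 17], [292.82, 242.59])]
top red2 []
top yellow [([283, 231, 3, 6, 6], [284.17, 233.5])]
top blue [([322, 236, 2, 3, 4], [322.25, 236.75]), ([234, 268, 16, 14, 106], [242.18, 271.88]), ([239, 283, 9, 10, 66], [243.23, 288.23]), ([291, 287, 5, 3, 11], [292.45, 287.91]), ([301, 288, 6, 3, 12], [303.33, 289.08])]
top brass [([282, 228, 5, 10, 41], [284.2, 232.56]), ([287, 276, 24, 12, 200], [298.81, 280.77])]
top black [([320, 220, 24, 21, 178], [331.37, 229.66]), ([232, 285, 6, 7, 20], [235.3, 288.35])]
side red [([304, 241, 10, 4, 32], [308.22, 242.78])]
side red2 []
side yellow [([291, 246, 8, 13, 80], [294.73, 251.16])]
side blue [([307, 233, 5, 8, 21], [309.48, 236.1]), ([336, 249, 6, 29, 60], [337.2, 265.22]), ([350, 251, 7, 29, 127], [352.61, 265.43]), ([282, 269, 7, 27, 132], [285.23, 281.52]), ([315, 296, 34, 24, 491], [331.38, 308.55])]
side brass [([290, 245, 10, 15, 102], [295.01, 251.48]), ([339, 247, 15, 27, 248], [344.49, 260.44]), ([352, 292, 9, 8, 48], [355.75, 295.42])]
side black [([284, 235, 21, 21, 181], [292.94, 243.87]), ([300, 245, 6, 13, 37], [303.05, 250.89]), ([332, 245, 5, 9, 10], [334.1, 249.1]), ([346, 250, 4, 1, 4], [347.5, 250.0]), ([313, 263, 13, 22, 60], [318.73, 273.47]), ([341, 280, 10, 11, 76], [345.72, 285.26]), ([306, 291, 2, 2, 3], [306.67, 291.67]), ([306, 298, 2, 2, 3], [306.33, 298.33])]
table z 0.00041581093336932906 board z 0.02034417202896536
rect mm ((574.901123046875, 51.42729187011719), (338.78546142578125, 259.7760009765625), 81.15164947509766)
px rect [[222.24335 300.76962]
 [234.81506 204.91019]
 [361.21478 221.48721]
 [348.64307 317.34665]]
[0.47150547 0.23565779 0.02      ]
[0.73526318 0.2058967  0.02      ]
[ 0.68022812 -0.13930406  0.02      ]
[ 0.42038516 -0.09523873  0.02      ]
```

View pics/topc.png

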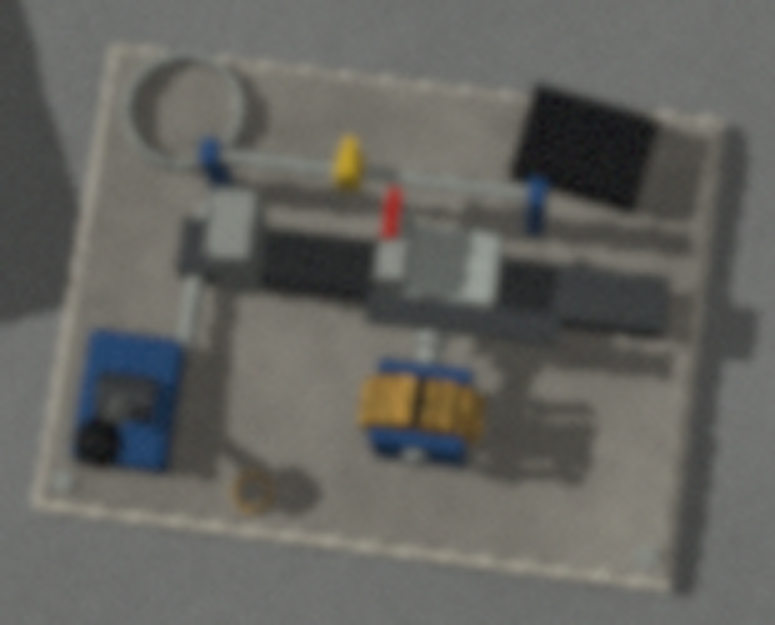

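View pics/sidec.png

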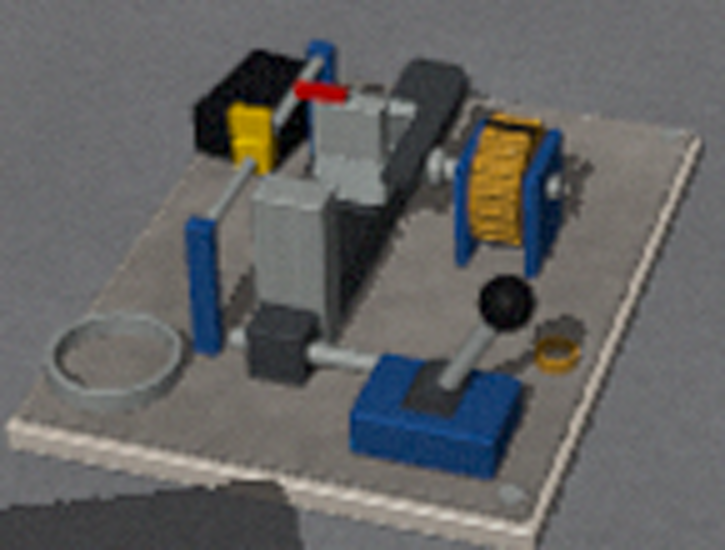

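The top crop gives red pointer centred at crop (392,212), i.e. (293.4,242), and the yellow mark at crop (347,165), with the fin tip toward the pointer. The side crop shows the wheel standing between its cheeks, with the lever knob leaning toward the robot and its near side free. The board fit is 338.8×259.8 mm, yaw −8.85°, centred at (0.575, 0.051). Now I'll check the points and move above the wheel.

```bash
cat >> h.py <<'E'
YAW=np.deg2rad(-8.85); C0=np.array([.5749,.0514])
RB=np.array([[np.cos(YAW),-np.sin(YAW)],[np.sin(YAW),np.cos(YAW)]])
def b2w(x,y,z): "board mm -> world m"; return np.r_[C0+RB@np.array([x,y])/1000,z/1000]
def w2b(p): return np.r_[RB.T@(np.asarray(p)[:2]-C0)*1000,p[2]*1000]
DOWN=[np.pi,0,YAW]
def pts(f,cols,box,z):
    hsv=cv2.cvtColor(np.ascontiguousarray(f["image"]),cv2.COLOR_RGB2HSV)
    m=sum(cv2.inRange(hsv,*c) for c in cols)>0; x0,y0,x1,y1=box
    v,u=np.nonzero(m[y0:y1,x0:x1]); return np.array([w2b(ray(f,a+x0,b+y0,z)) for a,b in zip(u,v)]).reshape(-1,3)
RED=[((0,110,50),(8,255,255)),((172,110,50),(180,255,255))]; YEL=[((16,110,60),(36,255,255))]
def gap(f):
    r=pts(f,RED,(255,225,320,262),.116); y=pts(f,YEL,(255,215,320,245),.113)
    return r,y
E
python3 - <<'E'
from h import *
f=dict(np.load("top0.npz")); r,y=gap(f)
for n,p in(("red",r),("yel",y)):
    print(n,len(p),p.mean(0))
    for lo in np.arange(20,80,5):
        q=p[(p[:,0]>=lo)&(p[:,0]<lo+5)]
        if len(q): print(" x",lo,len(q),np.round([q[:,1].mean(),q[:,1].min(),q[:,1].max()],1))
print("wheel",w2b(ray(f,298.8,280.8,.09)),"knob",w2b(ray(f,235.3,288.35,.108)))
s=dict(np.load("side0.npz"))
for n,p,b in(("knob",b2w(-104,125,103),(345.7,285.3)),("wheeltop",b2w(-60,-30,94),(346,248))): print(n,p,proj(f,p),proj(s,p),b)
from plant import robot
p=np.array(robot.sense()["tcp_pos"]); robot.move_straight([p[0],p[1],.30],vel=.25)
robot.grip(0.0,40)
robot.goto(list(b2w(-60,-45,180)),DOWN)
q=robot.sense(); print(q["t"],w2b(q["tcp_pos"]),q["wrist_force"],q["opening"])
f=robot.grab_frame("top"); cv2.imwrite("pics/t1.png",f["image"][:,:,::-1])
r,y=gap(f); print(len(r),len(y),r.mean(0) if len(r) else 0,y.mean(0) if len(y) else 0)
E
```

```text
red 28 [ 28.19409656  -2.68514794 116.        ]
 x 20 6 [-3.8 -6.5 -1.2]
 x 25 7 [-2.4 -5.8  2.1]
 x 30 7 [-1.7 -5.   2.4]
 x 35 5 [-2.2 -4.3  0.7]
yel 47 [ 50.00472546  22.42583124 113.        ]
 x 35 4 [20.5 16.7 24.2]
 x 40 10 [22.3 17.1 27.5]
 x 45 10 [22.7 15.3 28.2]
 x 50 11 [22.5 15.7 29. ]
 x 55 8 [23.1 19.  27.3]
 x 60 4 [22.4 19.7 25.1]
wheel [-63.21174748 -29.73942545  90.        ] knob [-105.73128936  122.8127725   108.        ]
knob [0.49136919 0.19091202 0.103     ] [234.8349625  287.87204485] [345.79262219 283.64053806] (345.7, 285.3)
wheeltop [0.51099888 0.03098806 0.094     ] [299.03435764 279.29135786] [346.23424458 248.01326771] (346, 248)
3.775 [-59.57780506 -45.8120317  180.0389992 ] [ 0.63836034 -0.33715383 -0.01561909] 0.0020408951285206148
0 0 0 0
```

Projected model points agree with the pixels to within 2 px. The pointer is about 25 mm short of the mark, which is roughly 80 mm at the rim. I'll make a first force-regulated sweep and then look.

```bash
cat >> h.py <<'E'
def sweep(robot,y0,y1,N=6.,step=4.,touch=3.,x=-60):
    "touch the wheel top at board y0, carry it to y1 in short level moves with z held to N newton, lift"
    nl=robot.nose_length*1000
    robot.move_straight(list(b2w(x,y0,94+nl+8)),vel=.15)
    f0=robot.sense()["wrist_force"][2]
    hit=robot.move_straight(list(b2w(x,y0,94+nl-4)),vel=.015,contact_N=touch)
    z=robot.sense()["tcp_pos"][2]*1000; log=[("hit",hit,round(z-nl,2))]
    for y in np.linspace(y0,y1,max(2,int(round(abs(y1-y0)/step))+1))[1:]:
        F=robot.sense()["wrist_force"][2]-f0; z=float(np.clip(z-.08*(N-F),94+nl-4,94+nl+3))
        robot.move_straight(list(b2w(x,y,z)),vel=.03)
        s=robot.sense(); log.append((round(y,1),round(z-nl,2),np.round(np.r_[RB.T@np.array(s["wrist_force"])[:2],s["wrist_force"][2]-f0],1).tolist()))
    p=w2b(robot.sense()["tcp_pos"]); robot.move_straight(list(b2w(x,p[1],94+nl+10)),vel=.08)
    return log
def look(robot,name,away=True):
    if away: robot.goto(list(b2w(-130,-130,200)),DOWN)
    f=robot.grab_frame("top"); cv2.imwrite(f"pics/{name}.png",f["image"][:,:,::-1]); r,y=gap(f)
    return (len(r),r.mean(0).round(2) if len(r) else None,len(y),y.mean(0).round(2) if len(y) else None)
E
python3 - <<'E'
from h import *
from plant import robot
for l in sweep(robot,-42,-18): print(l)
print(robot.sense()["t"]); print(look(robot,"t2")); print(robot.sense()["t"])
E
```

```text
('hit', True, np.float64(90.57))
(np.float64(-38.0), 90.39, [-3.0, -3.5, 10.2])
(np.float64(-34.0), 90.72, [-2.8, -5.0, 15.3])
(np.float64(-30.0), 91.46, [-5.3, -4.6, 16.5])
(np.float64(-26.0), 92.3, [-3.4, -1.2, 12.6])
(np.float64(-22.0), 92.83, [-2.4, -0.0, 6.1])
(np.float64(-18.0), 92.83, [-0.4, 0.1, 4.3])
7.1583
(33, array([ 28.35,   5.46, 116.  ]), 46, array([ 50.05,  22.58, 113.  ]))
7.8833
```

The jaw moved 8.1 mm, leaving about 17.1 mm. One more full sweep plus a second, then look.

```bash
python3 - <<'E'
from h import *
from plant import robot
for i in range(2): print(sweep(robot,-42,-18)[-3:])
print(look(robot,"t3")); print(robot.sense()["t"])
E
```

```text
[(np.float64(-26.0), 92.81, [-2.4, 0.7, 8.6]), (np.float64(-22.0), 93.01, [-1.5, 1.0, 4.8]), (np.float64(-18.0), 92.91, [-0.6, 0.4, 2.8])]
[(np.float64(-26.0), 93.11, [-1.3, -0.2, 8.3]), (np.float64(-22.0), 93.29, [-0.8, 1.2, 5.2]), (np.float64(-18.0), 93.23, [-0.2, 1.2, 2.3])]
(31, array([ 28.71,  19.11, 116.  ]), 41, array([ 52.14,  23.3 , 113.  ]))
15.425
```

About 3.5 mm remains, which is roughly 11 mm at the rim.

```bash
python3 - <<'E'
from h import *
from plant import robot
print(sweep(robot,-36,-25)[-3:])
print(look(robot,"t4")); print(robot.sense()["t"])
a=cv2.imread("pics/t4.png")[225:265,265:315]; f=robot.grab_frame("side")
b=f["image"][225:265,280:330,::-1]
cv2.imwrite("pics/t4c.png",cv2.resize(np.hstack([a,b]),None,fx=8,fy=8,interpolation=cv2.INTER_CUBIC))
F=robot.grab_frame("top"); r,y=gap(F)
for n,p in(("red",r),("yel",y)):
    for lo in np.arange(15,80,5):
        q=p[(p[:,0]>=lo)&(p[:,0]<lo+5)]
        if len(q): print(n,lo,len(q),np.round([q[:,1].mean(),q[:,1].min(),q[:,1].max()],1))
E
```

```text
[(np.float64(-32.3), 93.75, [-1.2, -0.0, 4.2]), (np.float64(-28.7), 93.61, [-0.8, 0.0, 3.5]), (np.float64(-25.0), 93.41, [-0.1, 0.0, 6.8])]
(32, array([ 28.79,  22.65, 116.  ]), 39, array([ 51.82,  22.64, 113.  ]))
18.975
red 15 4 [21.6 18.4 23.8]
red 20 6 [21.6 18.8 24.5]
red 25 8 [23.7 19.5 27.8]
red 30 7 [22.7 18.2 28.2]
red 35 7 [23.  18.6 26.4]
yel 35 1 [16.7 16.7 16.7]
yel 40 7 [21.3 17.1 27.5]
yel 45 10 [22.7 15.3 28.2]
yel 50 11 [22.5 15.7 29. ]
yel 55 8 [23.1 19.  27.3]
yel 60 5 [23.5 19.7 27.6]
```

View pics/t4c.png

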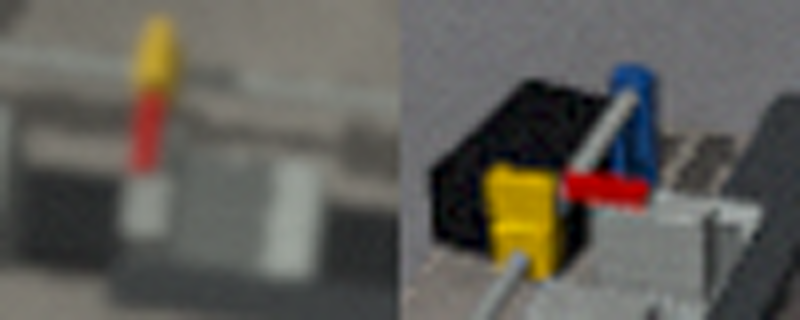

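In the top crop the red bar (crop 148,130) and yellow fin (155,60) lie on one line along board x, and both measure board y ≈ 22.6 mm. In the side crop the bar points at the yellow block. The pointer is aligned, so next is the lever.

```bash
python3 - <<'E'
from h import *
from plant import robot
nl=robot.nose_length*1000; z=97+nl
robot.goto(list(b2w(-146,125,190)),DOWN)
robot.move_straight(list(b2w(-146,125,z)),vel=.15)
f0=np.array(robot.sense()["wrist_force"])
print(robot.move_straight(list(b2w(-75,125,z)),vel=.05,contact_N=20))
s=robot.sense(); print(w2b(s["tcp_pos"]),np.array(s["wrist_force"])-f0)
hit=robot.move_straight(list(b2w(-52,125,z)),vel=.02,contact_N=8)
s=robot.sense(); print(hit,w2b(s["tcp_pos"]),np.array(s["wrist_force"])-f0,s["t"])
robot.sleep(.3)
robot.move_straight(list(b2w(-100,125,z)),vel=.15)
robot.move_straight(list(b2w(-120,125,200)),vel=.2)
print(look(robot,"t5")); f=robot.grab_frame("top"); g=robot.grab_frame("side")
print(proj(f,b2w(-36,125,103)),blobs(f,*COL["black"],(225,255,262,300)),proj(g,b2w(-36,125,103)),blobs(g,*COL["black"],(300,255,370,320)))
a=f["image"][225:305,220:320,::-1]; b=g["image"][240:320,270:370,::-1]
cv2.imwrite("pics/t5c.png",cv2.resize(np.hstack([a,b]),None,fx=4,fy=4)); print(robot.sense()["t"])
E
```

```text
False
[-75.05815509 124.95223197 108.07800188] [-0.18401904  0.38717807  1.71965514]
True [-62.23791018 124.82475875 107.2147407 ] [-0.19794999  0.61303284  1.43386824] 23.1083
(31, array([ 28.72,  22.81, 116.  ]), 40, array([ 51.52,  22.5 , 113.  ]))
[239.32253218 261.38086284] [([238, 261, 4, 4, 9], [239.78, 262.89])] [316.83797103 278.44039366] [([300, 255, 3, 3, 4], [301.0, 255.75]), ([325, 261, 3, 6, 6], [326.0, 263.5]), ([312, 269, 12, 17, 96], [317.36, 278.76]), ([306, 290, 2, 3, 4], [306.75, 291.25])]
25.5667
```

View pics/t5c.png

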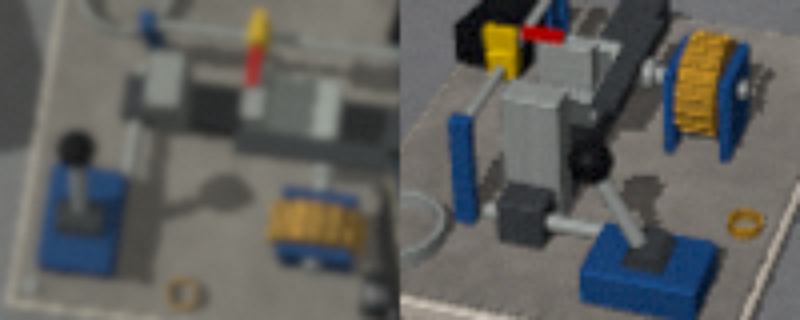

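The knob is at its end-stop position: top (239.8,262.9) against (239.3,261.4) predicted, side (317.4,278.8) against (316.8,278.4). That is about 0.95–1.0 rad. Pointer and mark are still aligned at 22.8 against 22.5 mm, and the arm is clear.

```bash
python3 -c "
from plant import robot
robot.sleep(.3); print(robot.close_job())"
```

```text
the job is handed in; nothing more can be done
None
```

The job is handed in (no verdict came back): by the last pictures the pointer was about 0.3 mm off the mark, the lock lever was over at its end stop, the arm was clear, and it took about 26 s.

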